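Fit a dry chamber's port cover and hold it on its gasket

TASK

Take the rectangular port cover out of the compartment tray and set it, foot down, into the matching frame on top of the white dry chamber. Turn its quarter-turn knob clockwise until the bar lines up with the cover's long sides and the foot drops into the slot below, then press the cover fully home against its springy gasket. Finish while still holding it pressed home, and leave the other parts in the tray where they are.

Things in the scene. Friction and masses are not known exactly. Their poses are not given: they have to be found in the camera images.
- cover: The loose port cover, 0.15 to 0.28 kg with its captive knob in the middle: aluminium plate 84 mm along its x, 110 mm along its y, 6 mm thick, same after a half turn. Starts in any of the four tray compartments, level, foot down, on two ribs, its underside 19 mm above the bench. Origin: centre of the plate's underside; z up.
- knob (a joint): Angle of the bar knob in the cover, rad: 0 when the bar lies along the cover's y (long sides), growing anticlockwise seen from above. Starts between 0.6 and 1.4; end stops at -0.05 and 1.6. Stiff (about 0.04 N m): it stays where it is left. Turn it clockwise from above to reach 0.
- knob_grip (a point): Grip point on the axis of the black bar knob, 30 mm above the cover's origin; turns with the knob: y along the bar, x across its thickness. The upright bar is 12 mm thick and 36 mm long, its top 40 mm above the cover's origin; it stands on a round collar, 30 mm across, whose top is 11 mm above the cover's origin (5 mm above the plate's top face).
- foot (a point): Centre of the lower end of the steel foot under the plate, 12 mm below the cover's origin: 7 mm wide (x), 34 mm long (y), rigid with the knob and parallel to its bar.
- chamber: The dry chamber, a fixed white housing 200 (x) x 220 (y) mm, its deck 90 mm high with the port in the middle; origin: centre of its underside on the bench. Two small black ticks on the deck, along its y axis, mark the slot's direction. A vent boss 12 mm high stands on the deck at x -75, y +85 mm.
- port (a point): Centre of the port on the chamber, 90 mm above the bench, axes as the chamber's: where the cover's origin must be when fully home on its stops. The opening is 90 (x) x 116 (y) mm, inside an aluminium rim that stands straight to 100 mm above the bench, then flares outward at 45 degrees to about 105 mm.
- slot (a point): Mouth of the slot in the steel receptacle in the middle of the port, 86 mm above the bench: 14 mm wide (x), 42 mm long (y, as the chamber's y), 14 mm deep. With the knob unaligned the foot stands on the receptacle, the cover's origin 98 mm above the bench; with the foot in the slot the cover rests on the gasket at 95 mm.
- gasket (a joint): How far the springy black gasket frame inside the port is pressed down, m: 0 up, 0.005 fully home. It pushes back with 5 N at 0, rising to 11 N at 0.005.
- tray: The fixed grey compartment tray, 310 (x) x 330 (y) x 45 mm high, walls 4 mm, 2 by 2 compartments centred at x +-76.5, y +-81.5 mm; origin: centre of its underside on the bench.
- round_cover: Bystander in the tray: a round aluminium cover, 88 mm across, 6 mm thick, with the same kind of knob (top 40 mm above its origin). Origin: centre of the plate's underside.
- seal_ring: Bystander in the tray: black rubber ring, 80 mm across, 10 mm high. Origin: centre of its underside.
- filter: Bystander in the tray: white round filter puck, 72 mm across, 30 mm high. Origin: centre of its underside.
Mind the look-alikes: they are no part of the job. Leave any yellow look-alike of the cover alone.

How it is judged:
On the way, in this order (a step that is already met when the one before it is completed fails the run):
1. the rectangular cover is set level into the port frame (x of cover in the frame of chamber between -0.0045 and 0.0045 m and y of cover in the frame of chamber between -0.0045 and 0.0045 m and angle between the y axis of cover and the y axis of chamber, either way round below 0.1 rad and z of cover in the frame of chamber below 0.103 m).
2. the knob's bar is lined up with the cover's long sides and the foot has dropped into the slot (x of cover in the frame of chamber between -0.0045 and 0.0045 m and y of cover in the frame of chamber between -0.0045 and 0.0045 m and angle between the y axis of cover and the y axis of chamber, either way round below 0.1 rad and value of joint knob below 0.3 rad and z of cover in the frame of chamber below 0.0965 m), for 0.1 s.
At the end, for the whole second after the job is handed in: The cover lies level in the port frame (within 4.5 mm of its centre, 0.1 rad), the bar within 0.30 rad of the cover's long sides, the cover pressed home to within about 1.7 mm (gasket joint above 0.0033), and the robot's fingers still bear on it with more than 3 N, all at rest (x of cover in the frame of chamber between -0.0045 and 0.0045 m and y of cover in the frame of chamber between -0.0045 and 0.0045 m and angle between the y axis of cover and the y axis of chamber, either way round below 0.1 rad and value of joint knob below 0.3 rad and z of cover in the frame of chamber between 0.087 and 0.0917 m and angle between cover's own z axis and vertical below 0.06 rad and value of joint gasket above 0.0033 m and contact force between the fingers and cover above 3 N and linear speed of cover below 0.02 m/s); the arm keeps its last pose, push and grip.
It fails at once if another part in the tray is shifted by more than 30 mm (distance of any of round_cover, seal_ring, filter from where it was at the start of the episode above 0.03 m).
It also fails if it takes over 38 s, if anything falls off the work surface, if the arm or the gripper's body presses on something with over 40 N, if the wrist force passes 120 N, or if a joint passes its speed limit or range.

ROBOT

A 6-joint arm with a two-finger parallel gripper is mounted at the origin on the work surface. World frame = base frame: x ahead of the robot, y to its left, z up, the work surface at z = 0. Lengths are in m, angles in rad, forces in N, time in s.
With the tool pointing down it reaches from about 0.35 to 0.95 m from the base axis. Payload 17.4 kg.
Tool frame: the origin (TCP) lies midway between the tips of the shut fingers; the grasp point (between the pads) lies 19 mm behind it; z points along the fingers, x is the direction in which the jaws open and shut, and the axes are right-handed (so a half turn about z gives the same grasp; the last joint's range is limited). The gripper opens to 93 mm and grips with 3 to 60 N. Pads are 15 mm wide; open, the fingers measure 128 mm over their backs; the gripper's body (75 mm by 188 mm) begins 65 mm behind the grasp point.
Start: joints at [1.292, 0.116, 1.442, -0, 1.584, -0.038], TCP at [0.161, 0.656, 0.219] pointing down, gripper open.
Joint ranges: [-2.83, 2.83], [-0.83, 2.19], [0.07, 2.5], [-1.14, 4.28], [0.01, 3], [-2.97, 2.97]. Speed limits (rad/s): [1.89, 1.89, 2.22, 3.14, 3.14, 3.14].

INTERFACE

Orientations are given as a rotation vector (axis times angle).
In Python, from cell import * gives the robot as it stands.
- The arm moves only by the tool servo_tool, never from a script. Its arguments are lists of equal length, an entry for each row: "translation": the shift along the tool's x, y, z in m, a list of three; "rot": the turn, a rotation vector about the tool's x, y, z in rad, a list of three; "jaw": the finger opening in m, from 0 to 0.093. In form: {"translation": [[dx, dy, dz], ...], "rot": [[ax, ay, az], ...], "jaw": [jaw, ...]}. A call has exactly 10 rows; each row shifts and turns the commanded pose from where the row before left it, along the tool's axes as they then stand; what a row does not reach is not made up. A row lasts 1/10 s, in which the tool goes at most 50 mm and 8.59 degrees, less where a joint would pass 70% of its speed; a pose out of reach is approached as far as the arm can. A call with a gripper value outside its range is refused whole. The fingers move at their own pace and stop on an object; "squeeze" is the grip in N (left out, the last holds). Time passes only in rows, so rows that do not move let the fingers close, or fill a call up. It gives the time, the measured TCP pose, the force and the opening at its end, in the units of the state.
- sense(): the state, without advancing time (a new reading comes with each control period).
- camera(name): name is "scene" or "top"; returns the picture (480x640x3 uint8, red, green, blue); there is no depth.
- camera_params(name): a dict with "K" (3x3 intrinsics, pixels), "k1" (the pictures are not rectified: a ray, as slopes to the right and down, at radius r is drawn at 1 + k1 r^2 times it, then the intrinsics apply), "view" (4x4, takes a point from world to camera coordinates). Camera axes: x right, y up, looking along -z (the intrinsics and any distortion apply to the point x, -y, -z); pixel columns grow to the right and rows downward; lengths in m; the calibration is good to about 2 mm. A picture is of the moment at which its call begins. camera_params takes no time and is no camera call.
- job_done(): hands the job in, once; it reports no verdict.
The state is a dict: "t": time; "joints": joint angles; "dq": joint speeds; "tau": joint torques, N m; "tcp_pos": TCP position; "tool_rot": TCP orientation; "contact_force": force on the tool from outside, world axes, zero at the start; "torque": the same for the moment, N m; "opening": finger opening in m.
Only numpy, scipy, OpenCV 4.12 (cv2) and the standard library are available. Lean on these libraries where they do the work, as an engineer would, in place of code of your own. Each camera call takes 0.05 s, during which the arm holds its last target.

## Working session

There is one attempt and no reset: what is moved stays moved. The work goes in short steps, Python scripts to look and compute and a tool call to move; the robot and the scene stay as the last step left them, time stands still between calls to the robot, and variables do not carry over. Pictures are saved under pics/ and viewed, and the job is handed in when it is done.

Besides the shell and the picture viewer there is one more tool, called after ">>>" as name(argument=value, ...) on one line, values as JSON. servo_tool: Moves the arm, as the interface text tells. Its arguments: {"type":"object","properties":{"translation":{"type":"array","items":{"type":"array","items":{"type":"number"}}},"rot":{"type":"array","items":{"type":"array","items":{"type":"number"}}},"jaw":{"type":"array","items":{"type":"number"}},"squeeze":{"type":"number"}},"required":["translation","rot","jaw"]}

```bash
mkdir -p pics; ls
python3 - <<'E'
from cell import *
import cv2
for n in ("scene","top"):
    im=camera(n); cv2.imwrite(f"pics/{n}0.png",im[:,:,::-1]); print(n,camera_params(n))
print(sense())
E
```

```text
pics
scene {'K': array([[593.95641572,   0.        , 309.52820927],
       [  0.        , 593.95641572, 236.08501148],
       [  0.        ,   0.        ,   1.        ]]), 'k1': -0.139898250614295, 'view': array([[ 0.41772135,  0.90851103,  0.01079762, -0.09553096],
       [-0.73130611,  0.32914512,  0.5973733 ,  0.30970389],
       [ 0.53916625, -0.25743195,  0.80189061, -1.54041471],
       [ 0.        ,  0.        ,  0.        ,  1.        ]])}
top {'K': array([[607.64820216,   0.        , 326.43325529],
       [  0.        , 607.64820216, 244.3466924 ],
       [  0.        ,   0.        ,   1.        ]]), 'k1': -0.18325463019464225, 'view': array([[-0.00168934, -0.99997882, -0.00628575, -0.11394858],
       [ 0.99714065, -0.00215937,  0.07553716, -0.46418412],
       [-0.07554913, -0.00614016,  0.99712318, -1.38571999],
       [ 0.        ,  0.        ,  0.        ,  1.        ]])}
{'t': 0.1, 'joints': array([ 1.29221291e+00,  1.16414014e-01,  1.44217998e+00, -2.42527995e-05,
        1.58399383e+00, -3.77837886e-02]), 'dq': array([ 0.00146505, -0.00112781, -0.00074455, -0.00105226,  0.00107513,
       -0.00048087]), 'tau': array([ 2.81115019e-03, -7.22889733e+01, -6.23870158e+01,  7.80861103e-02,
        2.27688270e-02, -8.17417140e-05]), 'tcp_pos': array([0.16092985, 0.65535266, 0.21800667]), 'tool_rot': array([ 2.47170024e+00,  1.93817131e+00, -1.24308325e-03]), 'contact_force': array([ 0.14565599,  0.79627695, -0.53090974]), 'torque': array([-0.0279734 ,  0.09467608,  0.04740116]), 'opening': 0.09277956641275409}
```

View pics/scene0.png

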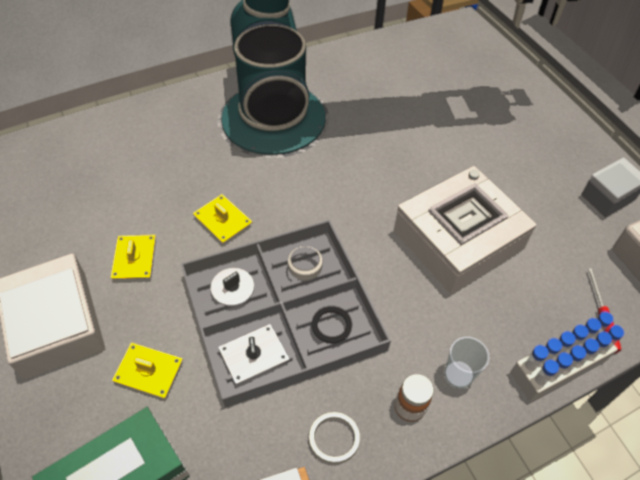

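View pics/top0.png

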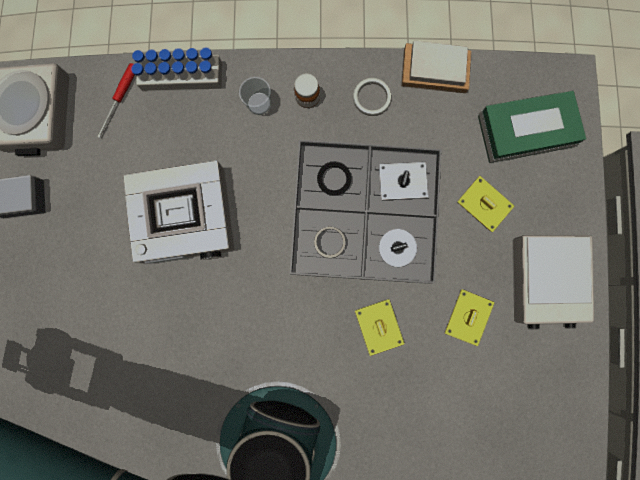

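The top view shows these candidates:
- White rectangular cover with a black knob in the tray at (404,181).
- Round cover at (398,247).
- Yellow look-alikes on the bench at (486,203), (380,327) and (470,317).

By the description I choose the rectangular one at (404,181). Next I'll take close crops of it and of the port.

Run:
```python
import cv2,numpy as np
im=cv2.imread("pics/top0.png")
def crop(im,x,y,w,h,s,name):
    c=cv2.resize(im[y:y+h,x:x+w],None,fx=s,fy=s,interpolation=cv2.INTER_CUBIC); 
    cv2.imwrite(name,c)
crop(im,360,140,80,60,10,"pics/ccov.png")
crop(im,115,150,120,120,5,"pics/cport.png")
crop(im,285,135,160,150,4,"pics/ctray.png")
im=cv2.imread("pics/scene0.png")
crop(im,205,310,100,75,8,"pics/scov.png")
crop(im,385,160,160,120,5,"pics/sport.png")
```

```text
(no output)
```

View pics/ccov.png

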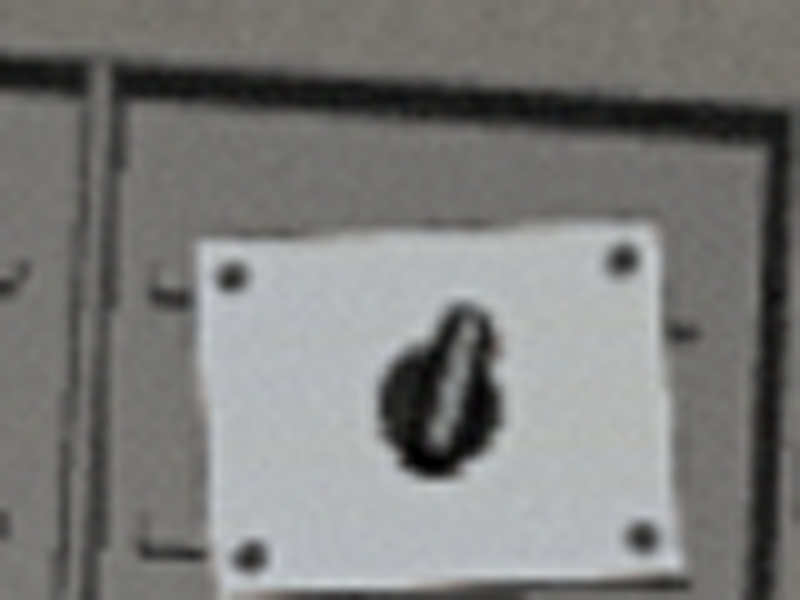

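View pics/cport.png

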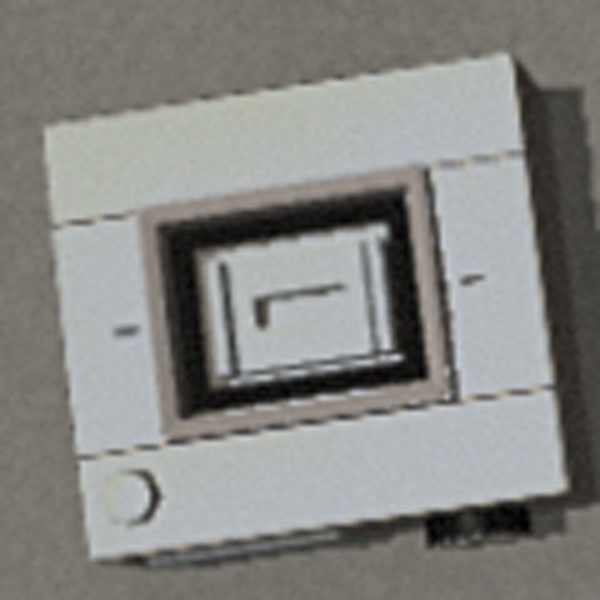

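View pics/scov.png

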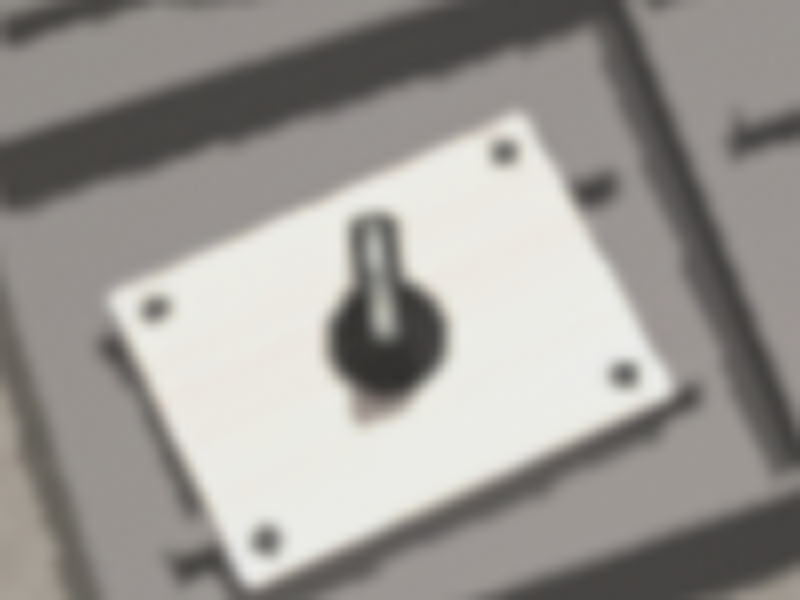

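View pics/sport.png

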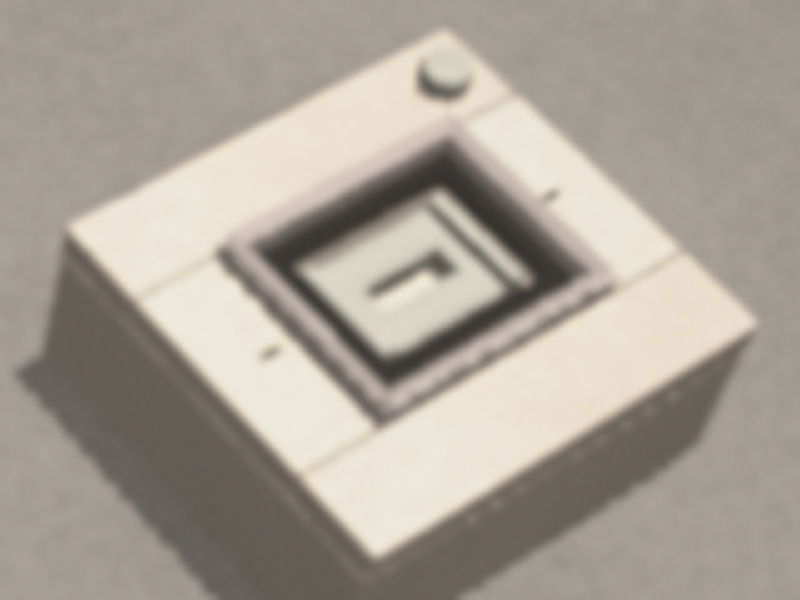

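View pics/ctray.png

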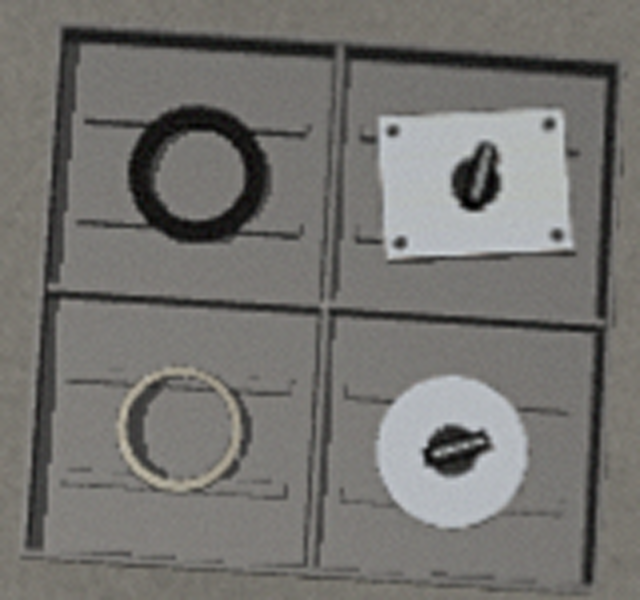

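The crops confirm the choice: a plain aluminium rectangular plate with four screws and a black bar knob, lying in the tray. Next I'll fit the cover and chamber poses using both cameras.

```bash
cat > h.py <<'E'
import numpy as np
from scipy.optimize import least_squares
def load():
    from cell import camera_params
    return {n:camera_params(n) for n in("scene","top")}
def proj(P,p):
    P=np.atleast_2d(P); c=(p["view"]@np.c_[P,np.ones(len(P))].T).T
    s=np.c_[c[:,0]/-c[:,2],-c[:,1]/-c[:,2]]
    r2=(s**2).sum(1,keepdims=True); s=s*(1+p["k1"]*r2)
    return s*p["K"][0,0]+p["K"][:2,2]
def un(px,s,x0,y0): return (np.array(px,float)+.5)/s-.5+[x0,y0]
def body(q,pts):
    c,s=np.cos(q[2]),np.sin(q[2]); pts=np.asarray(pts,float)
    return np.c_[q[0]+c*pts[:,0]-s*pts[:,1],q[1]+s*pts[:,0]+c*pts[:,1],pts[:,2]]
def fit(obs,q0,cams):
    # obs: list of (cam,pts,pix)
    f=lambda q:np.concatenate([(proj(body(q,pt),cams[n])-px).ravel() for n,pt,px in obs])
    r=least_squares(f,q0,loss="soft_l1"); return r.x,f(r.x).reshape(-1,2)
def rect(hx,hy,z): return [(hx,hy,z),(hx,-hy,z),(-hx,-hy,z),(-hx,hy,z)]
E
python3 - <<'E'
from h import *
cams=load()
# order: (+x+y),(+x-y),(-x-y),(-x+y)
ct=un([(197,240),(655,222),(683,568),(222,592)],10,360,140)
cs=un([(683,390),(245,590),(108,297),(525,113)],8,205,310)
P=rect(.042,.055,.025)
for o in ([("top",P,ct)],[("scene",P,cs)],[("top",P,ct),("scene",P,cs)]):
    q,e=fit(o,[.5,-.2,0],cams); print("cover",q.round(4),e.round(1).tolist())
D=rect(.1,.11,.09)
dt=un([(45,128),(512,55),(567,490),(92,557)],5,115,150)
ds=un([(757,322),(375,560),(68,232),(447,28)],5,385,160)
for o in ([("top",D,dt)],[("scene",D,ds)],[("top",D,dt),("scene",D,ds)]):
    q,e=fit(o,[.5,.25,0],cams); print("chamber",q.round(4),e.round(1).tolist())
# knob bar stripe
def ray(px,n,z):
    return least_squares(lambda v:(proj([[v[0],v[1],z]],cams[n])-px).ravel(),[.5,-.2]).x
for n,a,b in (("top",un([(463,318)],10,360,140),un([(437,443)],10,360,140)),("scene",un([(375,215)],8,205,310),un([(388,338)],8,205,310))):
    A,B=ray(a,n,.059),ray(b,n,.059); d=A-B; print("bar",n,A,B,(A+B)/2,np.hypot(*d),np.arctan2(d[1],d[0])-np.pi/2)
E
```

```text
cover [ 0.613  -0.2944  0.0522] [[-0.4, -0.1], [0.6, -0.6], [0.4, 0.3], [-0.6, 0.3]]
cover [ 0.6128 -0.2935  0.0488] [[-0.5, 0.3], [0.5, 0.1], [-0.0, -0.2], [0.0, -0.3]]
cover [ 0.6128 -0.2938  0.0497] [[-0.6, -0.1], [0.4, -0.4], [0.1, 0.4], [-0.9, 0.3], [-0.7, 0.4], [0.4, 0.3], [-0.2, -0.1], [-0.1, -0.2]]
chamber [0.5344 0.2229 0.1405] [[-0.6, -0.6], [0.5, -0.9], [0.6, 0.4], [-0.6, 1.0]]
chamber [0.5359 0.2233 0.1435] [[1.0, 0.3], [0.3, 0.2], [-0.8, -0.9], [-0.4, -0.1]]
chamber [0.5352 0.2232 0.1418] [[-0.8, -0.9], [0.3, -1.3], [0.5, -0.0], [-0.6, 0.6], [0.7, 0.2], [-0.0, -0.0], [-1.0, -1.2], [-0.5, -0.2]]
bar top [ 0.62671844 -0.29580763] [ 0.59789249 -0.28939586] [ 0.61230547 -0.29260174] 0.029530432529953025 -1.7896636085685151
bar scene [ 0.59663152 -0.28862042] [ 0.62705945 -0.2974689 ] [ 0.61184549 -0.29304466] 0.031688402614993554 1.287800114472116
```

```bash
cat >> h.py <<'E'
from scipy.spatial.transform import Rotation as R
def st():
    from cell import sense
    s=sense(); M=R.from_rotvec(s["tool_rot"]).as_matrix(); return s,M
def plan(goal,yaw,tilt=True):
    """shift in current tool frame, and turn about tool z, to put TCP at goal, tool x at world angle yaw (mod pi)"""
    s,M=st(); d=M.T@(np.array(goal)-s["tcp_pos"]); cur=np.arctan2(M[1,0],M[0,0])
    dy=(yaw-cur+np.pi/2)%np.pi-np.pi/2
    print("t",round(s["t"],2),"tcp",s["tcp_pos"].round(4),"curyaw",round(cur,4),"j",s["joints"].round(3),"F",s["contact_force"].round(1),"open",round(s["opening"],4))
    print("zaxis",M[:,2].round(4),"shift tool axes",d.round(4),"turn tool z",round(-dy,4),"alt",round(-dy-np.sign(-dy)*np.pi,3))
E
python3 -c "
from h import *
plan([.612,-.293,.15],1.32)"
```

```text
t 0.1 tcp [0.1609 0.6554 0.218 ] curyaw 1.33 j [ 1.292  0.116  1.442 -0.     1.584 -0.038] F [ 0.1  0.8 -0.5] open 0.0928
zaxis [-3.e-04 -1.e-03 -1.e+00] shift tool axes [-0.8134  0.6642  0.0688] turn tool z 0.01 alt -3.132
```

>>> servo_tool(translation=[[-0.03, 0.0245, 0], [-0.03, 0.0245, 0], [-0.03, 0.0245, 0], [-0.03, 0.0245, 0], [-0.03, 0.0245, 0], [-0.03, 0.0245, 0], [-0.03, 0.0245, 0], [-0.03, 0.0245, 0], [-0.03, 0.0245, 0], [-0.03, 0.0245, 0]], rot=[[0, 0, 0], [0, 0, 0], [0, 0, 0], [0, 0, 0], [0, 0, 0], [0, 0, 0], [0, 0, 0], [0, 0, 0], [0, 0, 0], [0, 0, 0]], jaw=[0.07, 0.07, 0.07, 0.07, 0.07, 0.07, 0.07, 0.07, 0.07, 0.07])

```text
t: 1.1
tcp_pos: [0.3276, 0.3043, 0.2185]
tool_rot: [2.472, 1.939, 0.0]
contact_force: [0.6, 0.4, 0.5]
opening: 0.0701
```

>>> servo_tool(translation=[[-0.03, 0.0245, 0], [-0.03, 0.0245, 0], [-0.03, 0.0245, 0], [-0.03, 0.0245, 0], [-0.03, 0.0245, 0], [-0.03, 0.0245, 0], [-0.03, 0.0245, 0], [-0.03, 0.0245, 0], [-0.03, 0.0245, 0], [-0.03, 0.0245, 0]], rot=[[0, 0, 0], [0, 0, 0], [0, 0, 0], [0, 0, 0], [0, 0, 0], [0, 0, 0], [0, 0, 0], [0, 0, 0], [0, 0, 0], [0, 0, 0]], jaw=[0.05, 0.05, 0.05, 0.05, 0.05, 0.05, 0.05, 0.05, 0.05, 0.05])

```text
t: 2.1
tcp_pos: [0.4941, -0.0457, 0.2185]
tool_rot: [-2.472, -1.938, 0.0]
contact_force: [0.1, 0.9, 0.9]
opening: 0.05
```

```bash
python3 -c "
from h import *
plan([.612,-.293,.10],1.32)"
```

```text
t 2.1 tcp [ 0.4941 -0.0457  0.2185] curyaw 1.3297 j [-0.144 -0.281  1.815  0.     1.608 -1.473] F [0.1 0.9 0.9] open 0.05
zaxis [-1.e-04  0.e+00 -1.e+00] shift tool axes [-0.212   0.1736  0.1185] turn tool z 0.0097 alt -3.132
```

>>> servo_tool(translation=[[-0.025, 0.02, 0.0], [-0.03, 0.025, 0.01], [-0.03, 0.025, 0.015], [-0.03, 0.025, 0.015], [-0.03, 0.025, 0.018], [-0.03, 0.025, 0.02], [-0.025, 0.0186, 0.02], [-0.012, 0.01, 0.02], [0, 0, 0], [0, 0, 0]], rot=[[0, 0, 0.01], [0, 0, 0], [0, 0, 0], [0, 0, 0], [0, 0, 0], [0, 0, 0], [0, 0, 0], [0, 0, 0], [0, 0, 0], [0, 0, 0]], jaw=[0.05, 0.05, 0.05, 0.05, 0.05, 0.05, 0.05, 0.05, 0.05, 0.05])

```text
t: 3.1
tcp_pos: [0.6093, -0.292, 0.1005]
tool_rot: [-2.481, -1.925, 0.001]
contact_force: [0.4, 1.0, 0.1]
opening: 0.0502
```

Run:
```python
from h import *
from cell import *
import cv2
plan([.612,-.293,.032],1.32)
for n,(x,y,w,h) in {"top":(340,120,130,110),"scene":(180,260,160,130)}.items():
    im=camera(n)[:,:,::-1]; cv2.imwrite(f"pics/{n}1.png",cv2.resize(im[y:y+h,x:x+w],None,fx=4,fy=4,interpolation=2))
```

```text
t 3.1 tcp [ 0.6093 -0.292   0.1005] curyaw 1.3197 j [-0.485  0.172  1.573  0.     1.398 -1.804] F [0.4 1.  0.1] open 0.0502
zaxis [-1.e-03  7.e-04 -1.e+00] shift tool axes [-0.0004  0.0029  0.0685] turn tool z -0.0003 alt 3.141
```

View pics/scene1.png

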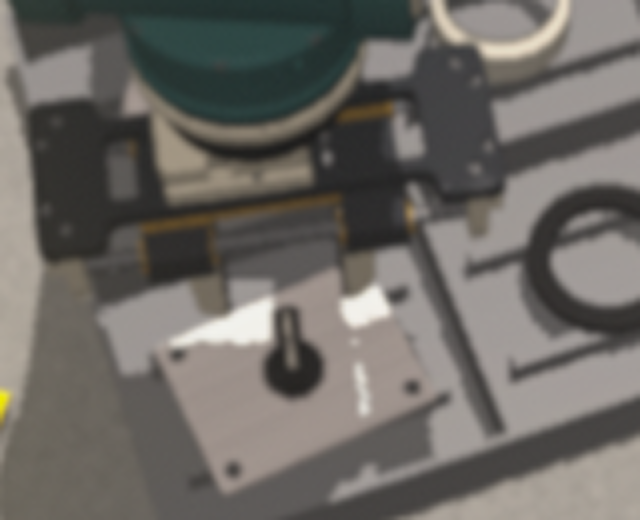

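View pics/top1.png

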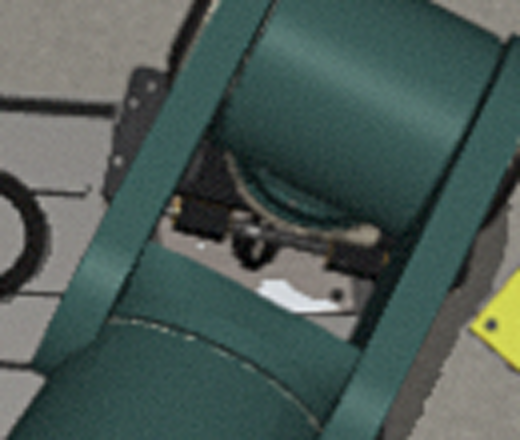

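The fingers straddle the black bar at scene crop (290,340), and the cover hasn't moved. I'll go down now, stop 2 mm above the collar and close.

>>> servo_tool(translation=[[0, 0.003, 0.01], [0, 0, 0.012], [0, 0, 0.012], [0, 0, 0.012], [0, 0, 0.01], [0, 0, 0.008], [0, 0, 0.0045], [0, 0, 0], [0, 0, 0], [0, 0, 0]], rot=[[0, 0, 0], [0, 0, 0], [0, 0, 0], [0, 0, 0], [0, 0, 0], [0, 0, 0], [0, 0, 0], [0, 0, 0], [0, 0, 0], [0, 0, 0]], jaw=[0.05, 0.05, 0.05, 0.05, 0.05, 0.05, 0.05, 0.05, 0.03, 0.02], squeeze=40)

```text
t: 4.2
tcp_pos: [0.6128, -0.2932, 0.0328]
tool_rot: [2.481, 1.926, 0.001]
contact_force: [-1.0, 0.9, 0.7]
opening: 0.0383
```

>>> servo_tool(translation=[[0, 0, 0], [0, 0, 0], [0, 0, 0], [0, 0, 0], [0, 0, 0], [0, 0, 0], [0, 0, 0], [0, 0, 0], [0, 0, 0], [0, 0, 0]], rot=[[0, 0, 0], [0, 0, 0], [0, 0, 0], [0, 0, 0], [0, 0, 0], [0, 0, 0], [0, 0, 0], [0, 0, 0], [0, 0, 0], [0, 0, 0]], jaw=[0.015, 0.01, 0.008, 0.005, 0.005, 0.005, 0.005, 0.005, 0.005, 0.005], squeeze=40)

```text
t: 5.2
tcp_pos: [0.6126, -0.2931, 0.0323]
tool_rot: [2.482, 1.926, 0.0]
contact_force: [-1.2, -1.7, 3.7]
opening: 0.0118
```

Run:
```python
from h import *
plan([.612,-.293,.032],1.32)
```

```text
t 5.2 tcp [ 0.6126 -0.2931  0.0323] curyaw 1.32 j [-0.484  0.231  1.621 -0.     1.289 -1.804] F [-1.2 -1.7  3.7] open 0.0118
zaxis [ 2.e-04 -1.e-04 -1.e+00] shift tool axes [-0.     -0.0006  0.0003] turn tool z -0.0 alt 3.142
```

>>> servo_tool(translation=[[0, 0, -0.005], [0, 0, -0.01], [0, 0, -0.015], [0, 0, -0.018], [0, 0, -0.02], [0, 0, -0.02], [0, 0, -0.02], [0, 0, -0.02], [0, 0, -0.015], [0, 0, -0.005]], rot=[[0, 0, 0], [0, 0, 0], [0, 0, 0], [0, 0, 0], [0, 0, 0], [0, 0, 0], [0, 0, 0], [0, 0, 0], [0, 0, 0], [0, 0, 0]], jaw=[0.005, 0.005, 0.005, 0.005, 0.005, 0.005, 0.005, 0.005, 0.005, 0.005])

```text
t: 6.2
tcp_pos: [0.613, -0.2933, 0.1831]
tool_rot: [2.48, 1.925, 0.002]
contact_force: [-0.4, 0.4, -2.8]
opening: 0.012
```

Run:
```python
from h import *
from cell import *
import cv2
plan([.535,.223,.18],1.41)
im=camera("scene")[:,:,::-1]; cv2.imwrite("pics/scene2.png",cv2.resize(im[210:360,160:360],None,fx=4,fy=4,interpolation=2))
```

```text
t 6.2 tcp [ 0.613  -0.2933  0.1831] curyaw 1.3201 j [-0.484  0.135  1.478 -0.     1.525 -1.804] F [-0.4  0.4 -2.8] open 0.012
zaxis [ 0.0027 -0.0014 -1.    ] shift tool axes [ 0.4808 -0.2037  0.0021] turn tool z -0.0899 alt 3.052
```

View pics/scene2.png

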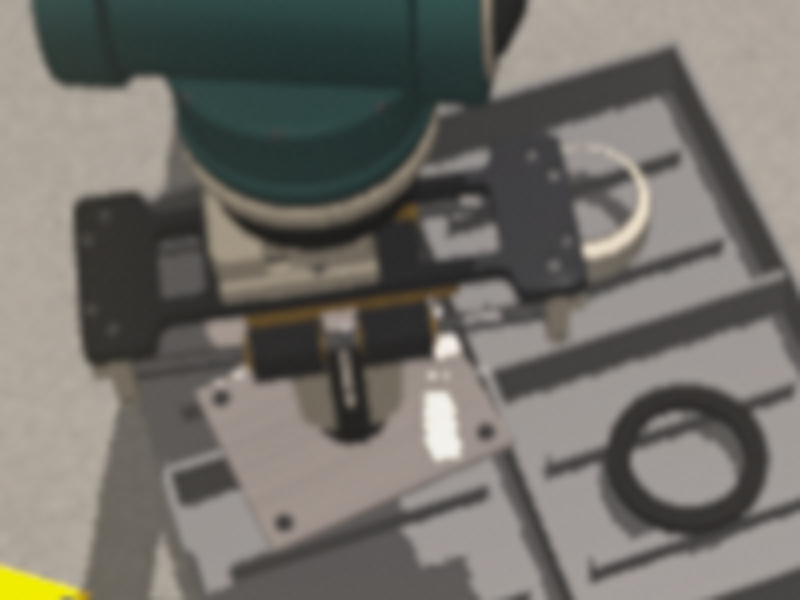

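Lifted: the plate hangs level with three corners visible, at about (512,440), (275,548) and (197,395) in the crop. I'll fit its pose relative to the tool.

Run:
```python
from h import *
cams=load(); px=un([(513,441),(275,549),(197,395)],4,160,210)
for z in (.1738,.1758,.1778):
    q,e=fit([("scene",rect(.042,.055,z)[:3],px)],[.61,-.29,.05],cams); print(z,q.round(4),e.round(1).tolist())
```

```text
0.1738 [ 0.6126 -0.2924  0.063 ] [[0.7, -0.1], [-0.1, 0.7], [-0.6, -0.7]]
0.1758 [ 0.6136 -0.2926  0.0629] [[0.8, -0.1], [-0.1, 0.7], [-0.7, -0.7]]
0.1778 [ 0.6147 -0.2928  0.0629] [[0.9, -0.1], [-0.1, 0.8], [-0.7, -0.8]]
```

>>> servo_tool(translation=[[0.02, -0.0085, 0], [0.035, -0.015, 0], [0.04, -0.017, 0], [0.04, -0.017, 0], [0.04, -0.017, 0], [0.04, -0.017, 0], [0.04, -0.017, 0], [0.04, -0.017, 0], [0.04, -0.017, 0], [0.04, -0.017, 0]], rot=[[0, 0, 0], [0, 0, 0], [0, 0, 0], [0, 0, 0], [0, 0, 0], [0, 0, 0], [0, 0, 0], [0, 0, 0], [0, 0, 0], [0, 0, 0]], jaw=[0.005, 0.005, 0.005, 0.005, 0.005, 0.005, 0.005, 0.005, 0.005, 0.005])

```text
t: 7.25
tcp_pos: [0.5496, 0.112, 0.1792]
tool_rot: [-2.481, -1.926, 0.002]
contact_force: [0.8, 0.6, -1.5]
opening: 0.0118
```

>>> servo_tool(translation=[[0.04, -0.017, 0], [0.03, -0.013, 0], [0.02, -0.0085, 0], [0.012, -0.005, 0], [0.004, -0.002, 0], [0, 0, 0], [0, 0, 0], [0, 0, 0], [0, 0, 0], [0, 0, 0]], rot=[[0, 0, 0], [0, 0, 0], [0, 0, -0.02], [0, 0, -0.03], [0, 0, -0.03], [0, 0, -0.008], [0, 0, 0], [0, 0, 0], [0, 0, 0], [0, 0, 0]], jaw=[0.005, 0.005, 0.005, 0.005, 0.005, 0.005, 0.005, 0.005, 0.005, 0.005])

```text
t: 8.25
tcp_pos: [0.533, 0.2232, 0.1802]
tool_rot: [2.396, 2.032, 0.0]
contact_force: [0.8, -0.7, -2.1]
opening: 0.0119
```

Run:
```python
from h import *
from cell import *
import cv2
plan([.535,.223,.135],1.407)
im=camera("scene")[:,:,::-1]; cv2.imwrite("pics/scene3.png",cv2.resize(im[120:300,370:580],None,fx=3.5,fy=3.5,interpolation=2))
im=camera("top")[:,:,::-1]; cv2.imwrite("pics/top3.png",cv2.resize(im[120:280,90:290],None,fx=3.5,fy=3.5,interpolation=2))
```

```text
t 8.25 tcp [0.533  0.2232 0.1802] curyaw 1.4072 j [ 0.352 -0.083  1.705 -0.     1.519 -1.055] F [ 0.8 -0.7 -2.1] open 0.0119
zaxis [ 1.e-04  0.e+00 -1.e+00] shift tool axes [0.0001 0.002  0.0452] turn tool z 0.0002 alt -3.141
```

View pics/scene3.png

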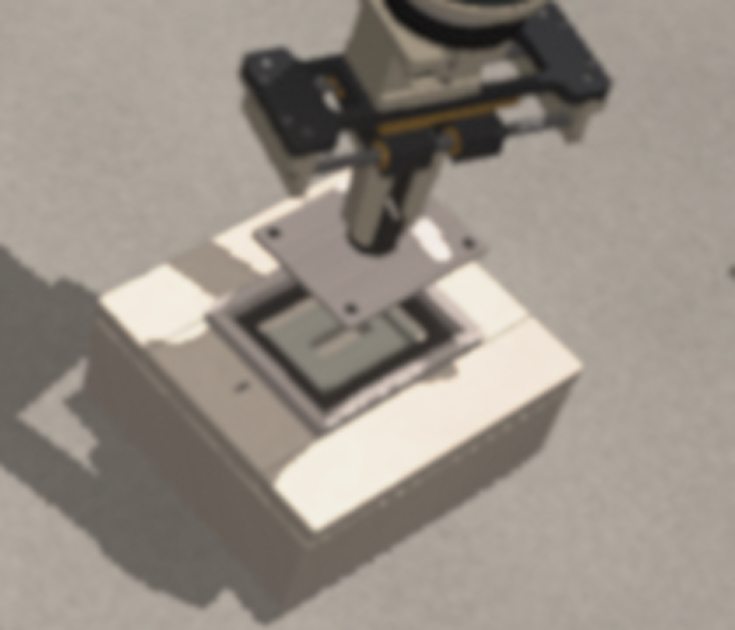

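View pics/top3.png

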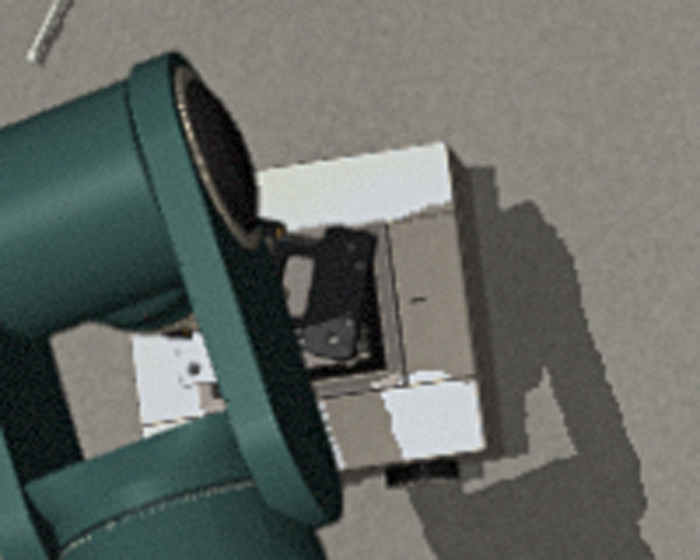

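The cover hangs level above the port. Its corners are at about (487,245), (348,325) and (255,235), and the deck corners at (582,367), (312,533) and (98,298). Next I'll compare the fits.

Run:
```python
from h import *
cams=load(); 
px=un([(488,245),(348,326),(253,235)],3.5,370,120)
q,e=fit([("scene",rect(.042,.055,.1729)[:3],px)],[.53,.22,.14],cams); print(q.round(4),e.round(1).tolist())
px=un([(582,367),(312,533),(98,298)],3.5,370,120)
q,e=fit([("scene",rect(.1,.11,.09)[:3],px)],[.53,.22,.14],cams); print(q.round(4),e.round(1).tolist())
# rim outer top corners from first images (z~.105), size free
ro=un([(605,280),(385,418),(222,245),(455,125)],5,385,160)
rt=un([(140,210),(425,168),(458,400),(167,438)],5,115,150)
for n,p in(("scene",ro),("top",rt)):
    f=lambda v:(proj(body(v[:3],rect(v[3],v[4],.105)),cams[n])-p).ravel()
    r=least_squares(f,[.53,.22,.14,.05,.063]); print(n,r.x.round(4),f(r.x).round(1))
# ticks
def ray(px,n,z):
    return least_squares(lambda v:(proj([[v[0],v[1],z]],cams[n])-px).ravel(),[.5,.2]).x
for n,t in (("scene",un([(552,195),(270,352)],5,385,160)),("top",un([(127,330),(473,280)],5,115,150))):
    A,B=ray(t[0],n,.09),ray(t[1],n,.09); d=A-B; print("ticks",n,(A+B)/2,np.hypot(*d),np.arctan2(d[1],d[0])-np.pi/2)
```

```text
[0.533  0.2223 0.1625] [[0.1, 0.2], [0.7, 0.5], [-0.9, -1.0]]
[0.5354 0.2223 0.1377] [[0.6, 0.1], [0.1, -0.2], [-0.8, -0.0]]
scene [0.5403 0.2183 0.1354 0.0504 0.0641] [ 1.2  0.3 -0.5 -0.9  0.2  0.4 -0.9  0.2]
top [0.5333 0.2208 0.1382 0.0518 0.0655] [ 0.2  0.1  0.5 -0.2 -0.6 -0.4 -0.2  0.5]
ticks scene [0.53429118 0.22483858] 0.1608747497094347 0.13669805707492744
ticks top [0.53461451 0.22366076] 0.15930947070676174 0.1337852626836844
```

>>> servo_tool(translation=[[0, 0.002, 0.005], [0, 0, 0.01], [0, 0, 0.012], [0, 0, 0.012], [0, 0, 0.01], [0, 0, 0.007], [0, 0, 0.004], [0, 0, 0.002], [0, 0, 0], [0, 0, 0]], rot=[[0, 0, 0.012], [0, 0, 0], [0, 0, 0], [0, 0, 0], [0, 0, 0], [0, 0, 0], [0, 0, 0], [0, 0, 0], [0, 0, 0], [0, 0, 0]], jaw=[0.005, 0.005, 0.005, 0.005, 0.005, 0.005, 0.005, 0.005, 0.005, 0.005])

```text
t: 9.35
tcp_pos: [0.535, 0.2234, 0.1186]
tool_rot: [2.407, 2.019, 0.001]
contact_force: [0.7, -0.4, -2.3]
opening: 0.0115
```

Run:
```python
from h import *
from cell import *
import cv2
plan([.535,.223,.1115],1.395)
im=camera("scene")[:,:,::-1]; cv2.imwrite("pics/scene4.png",cv2.resize(im[140:280,380:550],None,fx=4.5,fy=4.5,interpolation=2))
```

```text
t 9.35 tcp [0.535  0.2234 0.1186] curyaw 1.396 j [ 0.352 -0.047  1.772 -0.     1.416 -1.044] F [ 0.7 -0.4 -2.3] open 0.0115
zaxis [ 6.e-04  2.e-04 -1.e+00] shift tool axes [-0.0004  0.0001  0.0071] turn tool z 0.001 alt -3.141
```

View pics/scene4.png

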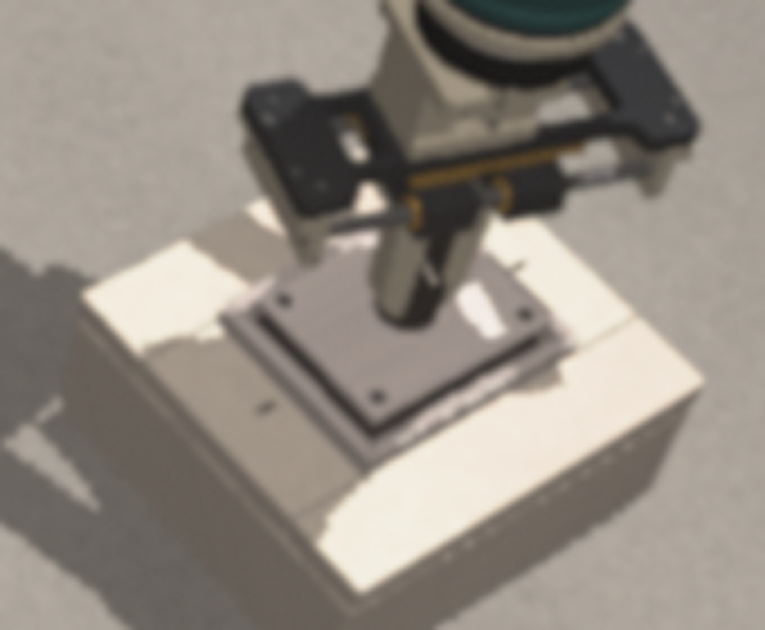

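The cover is centred over the frame with even gaps, right corner near (550,335) and bottom corner near (372,430). I'll lower it slowly.

>>> servo_tool(translation=[[0, 0, 0.0015], [0, 0, 0.0015], [0, 0, 0.0015], [0, 0, 0.001], [0, 0, 0.001], [0, 0, 0.001], [0, 0, 0], [0, 0, 0], [0, 0, 0], [0, 0, 0]], rot=[[0, 0, 0], [0, 0, 0], [0, 0, 0], [0, 0, 0], [0, 0, 0], [0, 0, 0], [0, 0, 0], [0, 0, 0], [0, 0, 0], [0, 0, 0]], jaw=[0.005, 0.005, 0.005, 0.005, 0.005, 0.005, 0.005, 0.005, 0.005, 0.005])

```text
t: 10.4
tcp_pos: [0.5349, 0.2234, 0.1113]
tool_rot: [2.407, 2.019, 0.001]
contact_force: [-3.3, -0.5, 6.1]
opening: 0.0117
```

Run:
```python
from h import *
from cell import *
import cv2
plan([.535,.223,.1115],1.395); print(sense()["torque"])
im=camera("scene")[:,:,::-1]; cv2.imwrite("pics/scene5.png",cv2.resize(im[160:260,400:540],None,fx=5.5,fy=5.5,interpolation=2))
```

```text
t 10.4 tcp [0.5349 0.2234 0.1113] curyaw 1.396 j [ 0.352 -0.042  1.779  0.     1.404 -1.044] F [-3.3 -0.5  6.1] open 0.0117
zaxis [ 4.e-04  1.e-04 -1.e+00] shift tool axes [-0.0003  0.0002 -0.0002] turn tool z 0.001 alt -3.141
[-0.29147514  0.59642446 -0.04243967]
```

View pics/scene5.png

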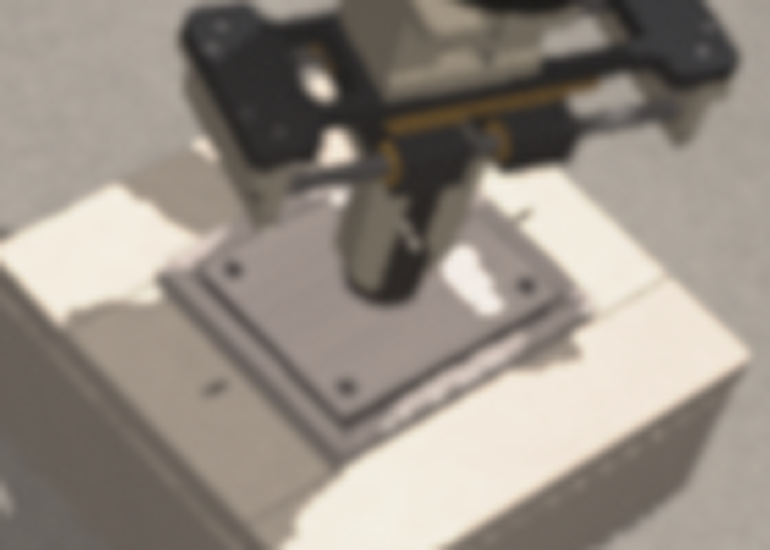

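>>> servo_tool(translation=[[0, -0.0005, 0], [0, -0.0005, 0], [0, 0, 0], [0, 0, 0], [0, 0, 0], [0, 0, 0], [0, 0, 0], [0, 0, 0], [0, 0, 0], [0, 0, 0]], rot=[[0, 0, 0], [0, 0, 0], [0, 0, 0], [0, 0, 0.05], [0, 0, 0.08], [0, 0, 0.08], [0, 0, 0.08], [0, 0, 0.08], [0, 0, 0.05], [0, 0, 0]], jaw=[0.005, 0.005, 0.005, 0.005, 0.005, 0.005, 0.005, 0.005, 0.005, 0.005])

```text
t: 11.45
tcp_pos: [0.5341, 0.2237, 0.1112]
tool_rot: [-2.776, -1.47, -0.002]
contact_force: [1.1, -0.5, 6.3]
opening: 0.0121
```

Run:
```python
from h import *
from cell import *
import cv2
plan([.535,.223,.1115],.138); print(sense()["torque"])
im=camera("scene")[:,:,::-1]; cv2.imwrite("pics/scene6.png",cv2.resize(im[160:260,400:540],None,fx=5.5,fy=5.5,interpolation=2))
```

```text
t 11.45 tcp [0.5341 0.2237 0.1112] curyaw 0.9741 j [ 0.353 -0.044  1.781  0.     1.403 -0.622] F [ 1.1 -0.5  6.3] open 0.0121
zaxis [ 8.e-04  6.e-04 -1.e+00] shift tool axes [-0.0001  0.0012 -0.0003] turn tool z 0.8361 alt -2.306
[-0.10639537 -0.05783226  0.04399703]
```

View pics/scene6.png

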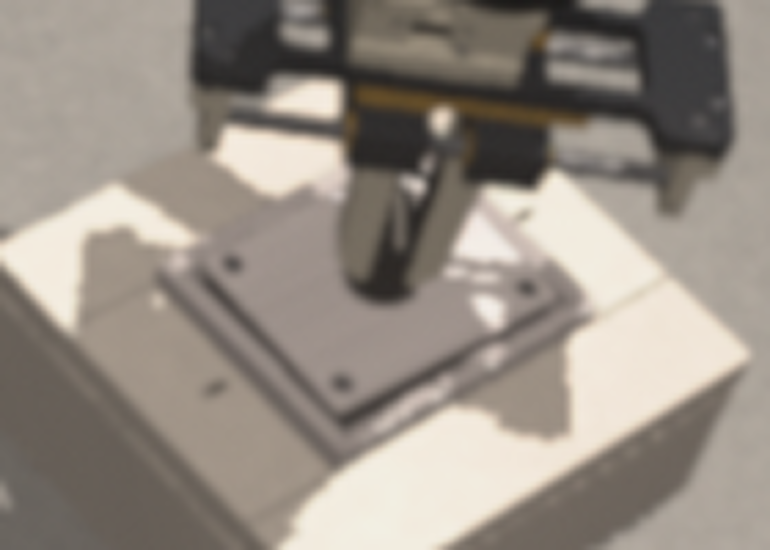

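The knob turns with 0.044 N m of torque, matching its stated friction, and the cover stays in the frame. I'll turn it the rest of the way.

>>> servo_tool(translation=[[0, 0, 0], [0, 0, 0], [0, 0, 0], [0, 0, 0], [0, 0, 0], [0, 0, 0], [0, 0, 0], [0, 0, 0], [0, 0, 0], [0, 0, 0]], rot=[[0, 0, 0.06], [0, 0, 0.1], [0, 0, 0.1], [0, 0, 0.1], [0, 0, 0.1], [0, 0, 0.1], [0, 0, 0.1], [0, 0, 0.1], [0, 0, 0.05], [0, 0, 0.02]], jaw=[0.005, 0.005, 0.005, 0.005, 0.005, 0.005, 0.005, 0.005, 0.005, 0.005])

```text
t: 12.5
tcp_pos: [0.5335, 0.2235, 0.1101]
tool_rot: [3.133, 0.227, -0.001]
contact_force: [0.5, 0.3, -1.5]
opening: 0.0116
```

Run:
```python
from h import *
from cell import *
import cv2
plan([.535,.223,.1035],.138); print(sense()["torque"])
im=camera("scene")[:,:,::-1]; cv2.imwrite("pics/scene7.png",cv2.resize(im[160:260,400:540],None,fx=5.5,fy=5.5,interpolation=2))
```

```text
t 12.5 tcp [0.5335 0.2235 0.1101] curyaw 0.1446 j [ 0.353 -0.043  1.782  0.     1.403  0.208] F [ 0.5  0.3 -1.5] open 0.0116
zaxis [-9.e-04 -1.e-04 -1.e+00] shift tool axes [0.0014 0.0007 0.0066] turn tool z 0.0066 alt -3.135
[-0.02041953 -0.08606425  0.00793178]
```

View pics/scene7.png

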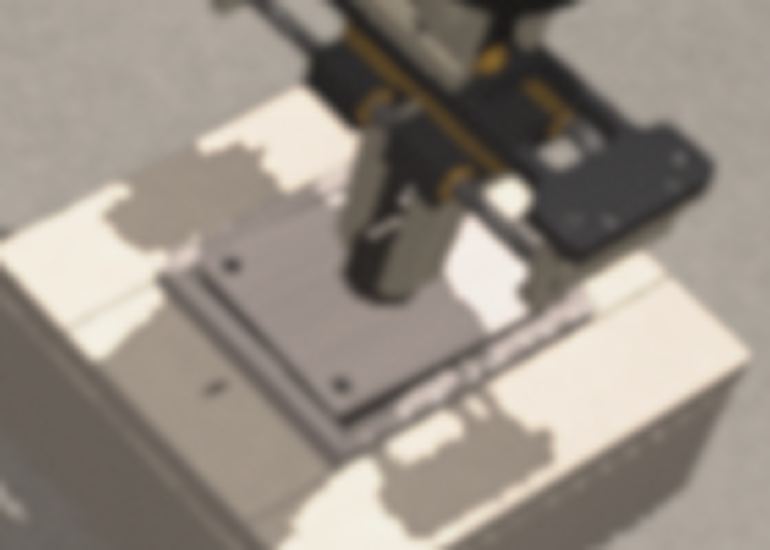

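>>> servo_tool(translation=[[0, 0, 0.001], [0, 0, 0.001], [0, 0, 0.001], [0, 0, 0.0005], [0, 0, 0], [0, 0, 0], [0, 0, 0.0005], [0, 0, 0.0005], [0, 0, 0.0005], [0, 0, 0]], rot=[[0, 0, 0.01], [0, 0, 0], [0, 0, 0], [0, 0, 0], [0, 0, 0], [0, 0, 0], [0, 0, 0], [0, 0, 0], [0, 0, 0], [0, 0, 0]], jaw=[0.005, 0.005, 0.005, 0.005, 0.005, 0.005, 0.005, 0.005, 0.005, 0.005], squeeze=50)

```text
t: 13.55
tcp_pos: [0.5338, 0.2235, 0.1057]
tool_rot: [-3.134, -0.214, -0.0]
contact_force: [-2.3, -0.5, 5.4]
opening: 0.012
```

Run:
```python
from h import *
plan([.535,.223,.1035],.138); print(st()[0]["torque"])
```

```text
t 13.55 tcp [0.5338 0.2235 0.1057] curyaw 0.136 j [ 0.352 -0.04   1.787  0.     1.395  0.216] F [-2.3 -0.5  5.4] open 0.012
zaxis [ 1.e-04  1.e-04 -1.e+00] shift tool axes [0.0011 0.0007 0.0022] turn tool z -0.002 alt 3.14
[-0.23980221  0.60780464  0.04778291]
```

The force rises as a gasket should: about 7.6 N net at about 2.6 mm. I'll press the rest of the way.

>>> servo_tool(translation=[[0, 0, 0.0005], [0, 0, 0.0005], [0, 0, 0.0005], [0, 0, 0.0005], [0, 0, 0.0005], [0, 0, 0], [0, 0, 0], [0, 0, 0], [0, 0, 0], [0, 0, 0]], rot=[[0, 0, 0], [0, 0, 0], [0, 0, 0], [0, 0, 0], [0, 0, 0], [0, 0, 0], [0, 0, 0], [0, 0, 0], [0, 0, 0], [0, 0, 0]], jaw=[0.005, 0.005, 0.005, 0.005, 0.005, 0.005, 0.005, 0.005, 0.005, 0.005])

```text
t: 14.55
tcp_pos: [0.5339, 0.2236, 0.1036]
tool_rot: [-3.134, -0.213, -0.0]
contact_force: [-3.6, -1.2, 8.8]
opening: 0.0118
```

Run:
```python
from h import *
plan([.535,.223,.1035],.138); print(st()[0]["torque"])
```

```text
t 14.55 tcp [0.5339 0.2236 0.1036] curyaw 0.136 j [ 0.352 -0.038  1.789  0.     1.391  0.216] F [-3.6 -1.2  8.8] open 0.0118
zaxis [ 3.e-04  1.e-04 -1.e+00] shift tool axes [0.001  0.0007 0.0001] turn tool z -0.002 alt 3.14
[-0.32235927  0.88821492  0.07727615]
```

>>> servo_tool(translation=[[0, 0, 0.0003], [0, 0, 0.0003], [0, 0, 0.0003], [0, 0, 0.0003], [0, 0, 0], [0, 0, 0], [0, 0, 0], [0, 0, 0], [0, 0, 0], [0, 0, 0]], rot=[[0, 0, 0], [0, 0, 0], [0, 0, 0], [0, 0, 0], [0, 0, 0], [0, 0, 0], [0, 0, 0], [0, 0, 0], [0, 0, 0], [0, 0, 0]], jaw=[0.005, 0.005, 0.005, 0.005, 0.005, 0.005, 0.005, 0.005, 0.005, 0.005])

```text
t: 15.55
tcp_pos: [0.5339, 0.2236, 0.1032]
tool_rot: [-3.134, -0.214, -0.001]
contact_force: [-8.0, -2.6, 15.8]
opening: 0.0118
```

Run:
```python
from h import *
from cell import *
import cv2
plan([.535,.223,.1035],.138); print(sense()["torque"])
im=camera("scene")[:,:,::-1]; cv2.imwrite("pics/scene8.png",cv2.resize(im[160:260,400:540],None,fx=5.5,fy=5.5,interpolation=2))
```

```text
t 15.55 tcp [0.5339 0.2236 0.1032] curyaw 0.136 j [ 0.352 -0.038  1.789 -0.     1.39   0.216] F [-8.  -2.6 15.8] open 0.0118
zaxis [ 6.e-04  2.e-04 -1.e+00] shift tool axes [ 0.001   0.0007 -0.0003] turn tool z -0.002 alt 3.14
[-0.54945299  1.54876265  0.03176814]
```

View pics/scene8.png

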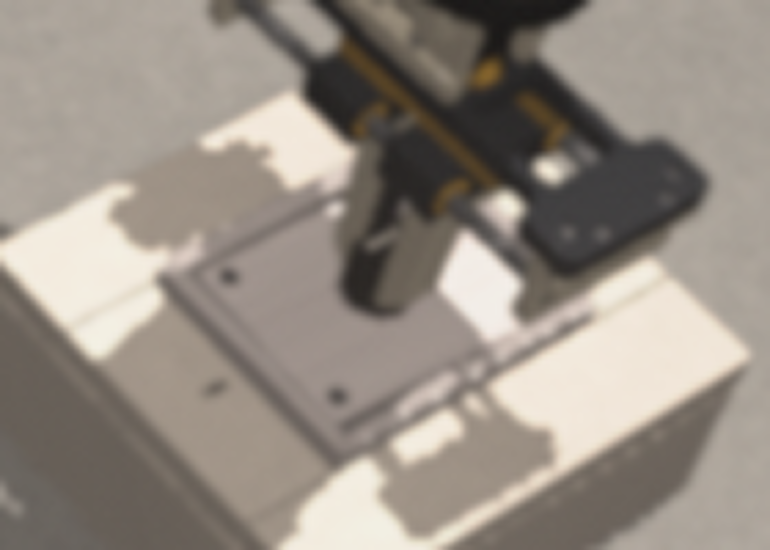

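The force jumped 7 N over the last 0.4 mm, so the cover is on its stops. The plate sits level and sunk in the frame, with the bar along the slot. Handing in.

```bash
python3 -c "
from cell import *
s=sense();print(s['tcp_pos'],s['contact_force'],abs(s['dq']).max());print(job_done())"
```

```text
[0.53390912 0.22354976 0.10318554] [-7.06996919 -2.56669065 15.85827008] 0.0016093232418477985
the job is handed in; nothing more can be done
None
```

I took the rectangular cover out of the tray by its knob and set it into the port frame with the knob unaligned. I then turned the knob about 1.25 rad clockwise and pressed the cover home. The job was handed in at about 15.6 s, still gripped and pressed; no verdict was reported.

**Last checks:**
- **Position:** the TCP was about 1 mm from the fitted chamber centre, and the tool lined up with the chamber's long axis to within about 0.01 rad.
- **Height:** the estimated cover height is about 90 mm, judged from the tool height at the grasp.
- **Pressing:** about 16 N upward on the tool, with a sharp 7 N rise over the last 0.4 mm, which shows it is on the stops. The arm was at rest.
- **Picture:** the plate is level and sunk inside the rim. I saw no change in the tray, but did not take a separate final look at the other parts.

**Disagreements:**
- **Side force:** a force of about -7 N in x built up while pressing, so the cover may be lightly touching one side of the frame.
- **Rim fit:** the fit of the rim in the scene camera was about 5 to 6 mm off the other estimates. I did not use it.

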